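# Load a sample pot into the counter through its sprung gate

## Robot

A 6-joint arm with a two-finger parallel gripper is mounted at the origin on a cart in front of the work surface, level with it; the furniture and walls round the work are solid. World frame = base frame: x ahead of the robot, y to its left, z up, the work surface at z = 0. Lengths are in m, angles in degrees, forces in N, time in s.
With the tool pointing down it reaches from about 0.35 to 0.875 m from the base axis. Payload 4.2 kg.
Tool frame: the origin (TCP) lies on the front face of the gripper's body, between the roots of the fingers; the fingertips stand 70 mm ahead of it and the grasp point (between the pads) lies 51 mm ahead of it; z points along the fingers, y is the line along which they close (so a half turn about z gives the same grasp; the last joint's range is limited). The gripper opens to 87 mm and grips with 3 to 60 N. Pads are 19 mm wide; open, the fingers measure 117 mm over their backs; the gripper's body (75 mm by 190 mm) begins 51 mm behind the grasp point.
Start: joints at [77.957, 22.042, 0.453, 0, -68.411, -14.817], TCP at [0.282, 0.558, 0.292] pointing down, gripper open.
Joint ranges: [-179.83, 179.83], [-69.29, 118.12], [-61.27, 80.66], [-181.25, 117.63], [-171.15, -9.14], [-177.46, 177.46]. Speed limits (degrees/s): [159.86, 159.86, 180, 180, 180, 180].

## Interface

Orientations are given as a 3x3 rotation matrix whose columns are the frame's x, y, z axes.
In Python, from station import r gives the robot as it stands.
- The arm moves only by the shell command python3 -m pendant 'ROWS' [OPENING]. ROWS is JSON, a list of rows, each a list of 2 entries, a list of its own where there are three numbers: the shift along the tool's x, y, z in mm, then the turn, a rotation vector about the tool's x, y, z in rad. A call has 1 to 10 rows; each row is the pose to reach, as a shift and turn from the pose commanded when the call began, along the tool's axes at that moment; what a row does not reach only later rows make up. A row lasts 1/10 s, in which the tool goes at most 50 mm and 8.59 degrees, less where a joint would pass 70% of its speed; a pose out of reach is approached as far as the arm can. A call with a gripper value outside its range is refused whole. OPENING is the opening, from 0 (shut) to 1 (fully open), set as the call begins (- or left out, the last holds). The fingers move at their own pace and stop on an object; the grip force is fixed at half the most. Time passes only in rows, so rows that repeat a pose let the fingers close. It gives the time, the measured TCP pose, the force, the opening and the grip force at its end, in the units of the state.
- r.sense(): the state, without advancing time (a new reading comes with each control period).
- r.capture(name): name is "scene" or "top"; returns a dict with "frame" (400x640x3 uint8, red, green, blue), "vertical_fov" (degrees; the focal length in pixels is half the picture's height over the tangent of half this angle, whatever the lens; pixels are square), "cx", "cy" (the principal point, pixels), "rvec" (rotation vector, rad) and "tvec" (3), from world to camera coordinates, as OpenCV has them. Camera axes: x right, y down, z forward; pixel columns grow to the right and rows downward; lengths in m; the calibration is good to about 2 mm. A picture is of the moment at which its call begins. There is no depth.
- r.finish_job(): hands the job in; it is judged then, once.
The state is a dict: "time_s": time; "joints": joint angles; "joint_velocities": joint speeds; "effort": joint torques, N m; "tcp_pos": TCP position; "ee_rot": TCP orientation; "wrist_force": force on the tool from outside, world axes, zero at the start; "moment": the same for the moment, N m; "gripper_width": opening from 0.0 (shut) to 1.0 (fully open); "gripper_force": force on a finger pad.
Only numpy, scipy, OpenCV 4.12 (cv2) and the standard library are available. Lean on these libraries where they do the work, as an engineer would, in place of code of your own. Each camera call takes 0.05 s, during which the arm holds its last target. There are 200 camera calls.

## Task

Stand the sample pot with the yellow contents on the blue apron of the intake lane, then slide it along the lane floor through the sprung gate (do not lift it over) and on until it has gently pressed the detector head fully back to its stop, without shoving hard against the head. Take the hand away so that the gate swings shut behind the pot, which stays upright and against the head; leave the two dark pots alone.

Things in the scene. Friction and masses are not known exactly. Their poses are not given: they have to be found in the camera images.
- pot_centre (a point): centre (half-way up, 27 mm above its underside) of the sample pot to load: round, white ribbed lid 50 mm across (the top 16 mm, its widest part), body 46 mm across, 54 mm tall, yellow contents below the lid, about 80 g. Starts upright and loose on the desk
- dark_a_centre (a point): centre (half-way up) of a pot with black contents and white lid, 56 mm across, 60 mm tall, loose; must not be disturbed
- dark_b_centre (a point): the same for the second pot with black contents
- lane: slippery white plastic plate fixed to the desk; origin at its underside, below the gateway, mid-lane. x = direction of travel, y = left, z up. Plate x -140 to +200 mm, 100 wide; lane floor 8 mm above origin. Rails 22 mm high, 52 mm apart inside from x = -55 on; flared lead-ins x -79 to -55, 75 mm wide at the mouth; no rails before. Open above, so shut fingers can follow the pot through
- apron (a point): point on the lane floor in the middle of the blue apron (lane x = -97 mm, centre line): where the pot's underside is to be set down; axes as the lane's
- gateway (a point): point on the lane floor in the middle of the gateway (lane x = 0); axes as the lane's. Two grey posts beside it, 68 mm apart inside and 56 mm high above the floor, carry the gate
- gate (a joint): angle (rad) of the orange sprung leaf: 0 = shut across the lane, up to 1.5 as it swings in the direction of travel; never opens backwards. Upright hinge on the left post (lane x 0, y +33 mm); leaf 59 mm long, 25 to 53 mm above the lane floor. Its weak spring resists the pot with about 1 to 3 N and shuts it once pot (centre past lane x = 80 mm) and fingers are out of its sweep
- head (a joint): how far (m) the detector head, a dark steel plate (46 mm wide, 2 to 58 mm above the floor, stepped to fit lid and body) on a grey bracket, facing the gate, is pressed back: 0 = out, 0.010 = on its hard stop. No spring: slides under about 4 N, stays where left. Bears 16 N at most; only the pot may touch it. The bracket's place varies, unmeasured: fully back, its face is 125 to 160 mm past the gateway
Mind the look-alikes: they are no part of the job. What is shaped like the part that bears pot_centre but orange is not meant.

How it is judged (in metres and radians):
On the way, in this order (a step that is already met when the one before it is completed fails the run):
1. the pot stands upright on the apron before the shut gate (x of pot_centre in the frame of lane between -0.13 and -0.05 m and y of pot_centre in the frame of lane between -0.02 and 0.02 m and z of pot_centre in the frame of lane below 0.041 m and angle between pot_centre's own z axis and vertical below 0.2 rad and value of joint gate below 0.1 rad), for 0.2 s.
2. the pot, standing in the gateway, pushes the gate open (value of joint gate above 0.5 rad and contact force between pot and gate above 0.05 N and x of pot_centre in the frame of lane above 0 m and z of pot_centre in the frame of lane below 0.045 m), for 0.05 s.
3. the pot presses the detector head back to its stop (value of joint head above 0.008 m and contact force between pot and head above 1 N), for 0.05 s.
At the end, for the whole second after the job is handed in: the detector head is pressed back at least 8 of its 10 mm, the yellow pot stands upright (within 0.1 rad) and at rest on the lane floor beyond the gate, touching the head or less than about 6 mm from its face, and the gate is shut (below 0.06 rad) (value of joint head above 0.008 m and value of joint gate below 0.06 rad and horizontal distance between pot_centre and head below 0.031 m and x of pot_centre in the frame of lane above 0.09 m and z of pot_centre in the frame of lane below 0.039 m and angle between pot_centre's own z axis and vertical below 0.1 rad and linear speed of pot below 0.01 m/s).
It fails at once if the detector head is shoved with more than 16 N (contact force between pot and head above 16 N).
It fails at once if the head is touched by the fingers (contact force between the fingers and head above 0.5 N).
It fails at once if the pot is lifted over the lane beyond the gate (x of pot_centre in the frame of lane between -0.01 and 0.2 m and y of pot_centre in the frame of lane between -0.04 and 0.04 m and z of pot_centre in the frame of lane above 0.055 m).
It fails at once if the pot is tipped over (angle between pot_centre's own z axis and vertical above 0.8 rad).
It fails at once if a dark pot is disturbed (distance of any of dark_a_centre, dark_b_centre from where it was at the start of the episode above 0.02 m).
It also fails if it takes over 69 s, if anything falls off the work surface, if the arm or the gripper's body presses on something with over 40 N, if the wrist force passes 120 N, or if a joint passes its speed limit or range.

## Working session

There is one attempt and no reset: what is moved stays moved. The work goes in short steps, Python scripts to look and compute and a shell command to move; the robot and the scene stay as the last step left them, time stands still between calls to the robot, and variables do not carry over. Pictures are saved under pics/ and viewed, at most 10 in all, crops included, and the job is handed in when it is done.

```bash
ls; mkdir -p pics; python3 - <<'E'
from station import r
import cv2,numpy as np
for n in("scene","top"):
    c=r.capture(n); cv2.imwrite(f"pics/{n}0.png",c["frame"][:,:,::-1]); print(n,{k:v for k,v in c.items() if k!="frame"})
s=r.sense();print(s)
E
```

```text
pics
scene {'vertical_fov': 55.352412497493475, 'cx': 326.0183908112673, 'cy': 203.66225061536738, 'rvec': array([ 2.22128375, -0.48272917,  0.25615064]), 'tvec': array([-0.35433631,  0.31228216,  0.5465374 ])}
top {'vertical_fov': 48.68004864636547, 'cx': 319.91766401485256, 'cy': 204.8507776228706, 'rvec': array([ 2.11440255, -2.09738116,  0.23227522]), 'tvec': array([0.19986585, 0.52482487, 0.93841575])}
{'time_s': 0.1, 'joints': array([ 7.79566603e+01,  2.20881679e+01,  3.87834558e-01, -2.53941080e-02,
       -6.84118691e+01, -1.48184644e+01]), 'joint_velocities': array([ 0.03049585, -0.17225621,  0.049416  ,  0.11541382,  0.08486261,
        0.04319789]), 'effort': array([ 3.90633277e-04, -3.91686809e+01,  1.87936950e+01,  4.23192456e+00,
        1.34778305e-02, -7.20406501e-05]), 'tcp_pos': array([0.28217916, 0.55722577, 0.29125111]), 'ee_rot': array([[ 8.92025109e-01, -4.51985116e-01, -8.11645466e-04],
       [-4.51985833e-01, -8.92023240e-01, -1.82917640e-03],
       [ 1.02753888e-04,  1.99852353e-03, -9.99997998e-01]]), 'wrist_force': array([-0.06418662, -0.32047336, -0.16448831]), 'moment': array([ 0.01499602, -0.048185  ,  0.01610228]), 'gripper_force': 0.0, 'gripper_width': 0.9969625099392229}
```

View pics/scene0.png

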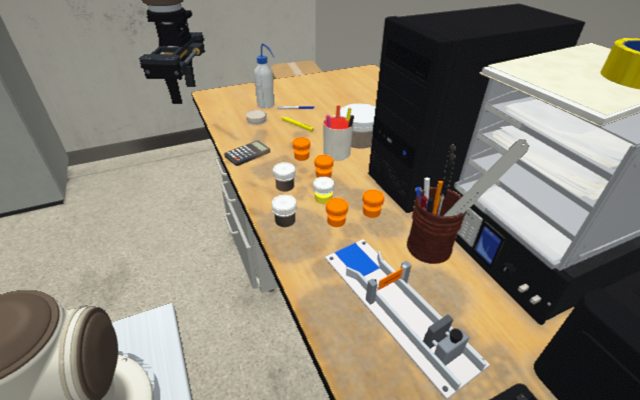

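View pics/top0.png

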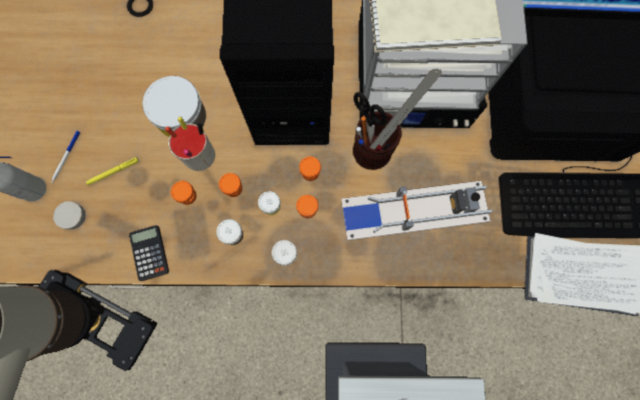

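Candidates for the wanted pot in the top view:
- Yellow pot at (269,202), seen at (323,190) in the scene view with yellow below its white lid. I choose this one.
- Dark pots at (229,232) and (284,252).
- Orange look-alikes at (183,191), (231,184), (310,167) and (307,206).
- White round thing at (68,215).

The lane runs from (345,222) to (490,200), with the blue apron at its left end. Next I check a close crop and measure.

```bash
cat > h.py <<'E'
from station import r
import cv2,numpy as np
def cam(n):
    c=r.capture(n);R=cv2.Rodrigues(c["rvec"])[0];f=200/np.tan(np.radians(c["vertical_fov"]/2))
    c["R"]=R;c["f"]=f;c["o"]=-R.T@c["tvec"];return c
def ray(c,u,v,z):
    d=c["R"].T@np.array([(u-c["cx"])/c["f"],(v-c["cy"])/c["f"],1]);return c["o"]+d*(z-c["o"][2])/d[2]
def proj(c,p):
    q=c["R"]@np.asarray(p)+c["tvec"];return c["f"]*q[:2]/q[2]+[c["cx"],c["cy"]]
def blob(c,m,box):
    x0,y0,x1,y1=box;k=np.zeros_like(m);k[y0:y1,x0:x1]=m[y0:y1,x0:x1]
    n,l,s,ce=cv2.connectedComponentsWithStats(k);i=1+np.argmax(s[1:,4]);return ce[i],s[i],(l==i).astype(np.uint8)
E
python3 - <<'E'
from h import *
c=cam("top");im=c["frame"];hsv=cv2.cvtColor(im,cv2.COLOR_RGB2HSV)
w=((hsv[...,1]<60)&(hsv[...,2]>150)).astype(np.uint8)
for n,b,z in(("yel",(250,185,290,222),.052),("A",(210,212,248,250),.058),("B",(266,235,303,272),.058)):
    ce,s,l=blob(c,w,b);print(n,ce,s,ray(c,*ce,z))
for n,p in(("o1",(310,167)),("o2",(307,206)),("o3",(231,184))):print(n,ray(c,*p,.05))
bl=((hsv[...,0]>100)&(hsv[...,0]<130)&(hsv[...,1]>120)).astype(np.uint8)
ce,s,l=blob(c,bl,(335,195,390,245));print("blue",ce,s)
for p in cv2.boxPoints(cv2.minAreaRect(cv2.findNonZero(l))):print(p,ray(c,*p,.008))
print("bluec",ray(c,*ce,.008))
a=cv2.resize(im[165:265,330:510],None,fx=4.4,fy=4.4,interpolation=cv2.INTER_CUBIC)
cv2.imwrite("pics/lane.png",a[:,:,::-1])
s=cam("scene")["frame"][140:240,260:400]
cv2.imwrite("pics/pots.png",cv2.resize(s,None,fx=5,fy=5,interpolation=cv2.INTER_CUBIC)[:,:,::-1])
E
```

```text
yel [268.28272251 201.33769634] [258 191  22  22 382] [0.53163427 0.32133668 0.052     ]
A [228.13016529 230.82644628] [216 219  25  25 484] [0.46228628 0.40757551 0.058     ]
B [283.45205479 251.83561644] [271 240  26  26 511] [0.41656904 0.28346328 0.058     ]
o1 [0.61443122 0.22776605 0.05      ]
o2 [0.52196618 0.23338974 0.05      ]
o3 [0.57219118 0.40843215 0.05      ]
blue [362.07973856 216.35294118] [344 203  37  27 765]
[343.25998 207.81998] [0.52749529 0.14887293 0.008     ]
[377.69998 202.89996] [0.5400989  0.06719005 0.008     ]
[380.84    224.87997] [0.48730409 0.06091009 0.008     ]
[346.4     229.79999] [0.47497352 0.14171685 0.008     ]
bluec [0.50730858 0.10463649 0.008     ]
```

View pics/lane.png

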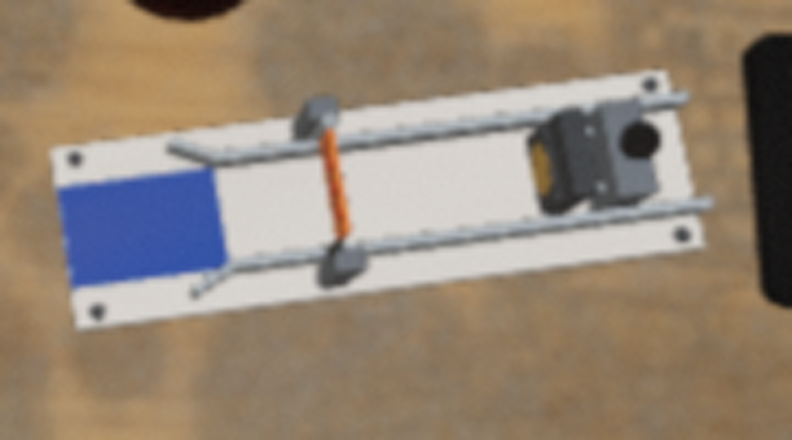

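View pics/pots.png

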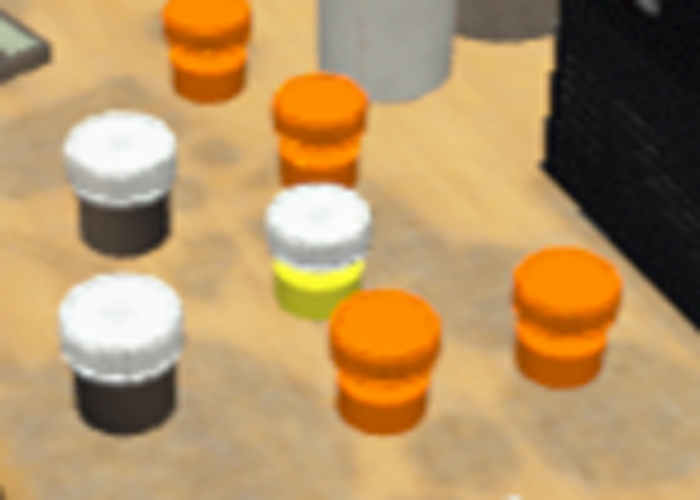

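The crops confirm my choice: yellow under a white lid, at about (317,250) in the pots crop. In the lane crop the plate corners are (52,148), (77,328), (704,245) and (667,70), with the gate shut near (335,185) and the head face near (535,175).

```bash
cat >> h.py <<'E'
from scipy.spatial.transform import Rotation as Ro
def go(p,ang=None):
    "shift mm and turn to TCP p, tool y at world angle ang deg, z down"
    s=r.sense();R0=s["ee_rot"];a=np.radians(ang);y=np.array([np.cos(a),np.sin(a),0]);z=np.array([0,0,-1.])
    R1=np.c_[np.cross(y,z),y,z]
    print("shift",(R0.T@(np.array(p)-s["tcp_pos"])*1000).round(1),"turn",Ro.from_matrix(R0.T@R1).as_rotvec().round(4))
E
python3 - <<'E'
from h import *
c=cam("top")
P=[ray(c,330+u/4.4,165+v/4.4,.008) for u,v in((52,148),(77,328),(704,245),(667,70))]
a=(P[0]+P[1])/2;b=(P[2]+P[3])/2;d=b-a;print(P);print("len",np.hypot(*d[:2]),"w",np.linalg.norm(P[0]-P[1]),np.linalg.norm(P[2]-P[3]))
ex=d/np.linalg.norm(d);ang=np.degrees(np.arctan2(ex[1],ex[0]));o=(a+b)/2-.03*ex
print("ex",ex,"yaw",ang,"gateway",o,"apron",o-.097*ex,"edge", np.degrees(np.arctan2(*(P[3]-P[0])[[1,0]])),np.degrees(np.arctan2(*(P[2]-P[1])[[1,0]])))
q=ray(c,330+535/4.4,165+175/4.4,.05);print("head face x",(q-o)@ex)
go([.532,.321,.2],ang+90+180)
E
```

```text
[array([0.54978238, 0.15221832, 0.008     ]), array([0.45204632, 0.13927383, 0.008     ]), array([ 0.49941255, -0.19590689,  0.008     ]), array([ 0.59624239, -0.18307364,  0.008     ])]
len 0.33850295207529013 w 0.0985895400044425 0.09767655604159131
ex [ 0.13858998 -0.99034985  0.        ] yaw -82.03373740524736 gateway [0.52021321 0.0078384  0.008     ] apron [0.50676998 0.10390234 0.008     ] edge -82.11099850280277 -81.95647983007099
head face x 0.10282738487849116
shift [329.6  97.9  91.9] turn [ 9.000e-04 -6.000e-04  9.629e-01]
```

```bash
python3 -m pendant '[[[33,10,9],[0,0,0.1]],[[66,20,18],[0,0,0.2]],[[99,30,28],[0,0,0.3]],[[140,40,40],[0,0,0.43]],[[180,55,52],[0,0,0.56]],[[220,66,64],[0,0,0.69]],[[260,78,75],[0,0,0.8]],[[300,90,85],[0,0,0.9]],[[330,98,92],[0,0,0.963]],[[330,98,92],[0,0,0.963]]]' 1.0; python3 - <<'E'
from h import *
go([.532,.321,.095],187.97)
c=cam("scene");im=c["frame"];hsv=cv2.cvtColor(im,cv2.COLOR_RGB2HSV)
print("expect",proj(c,[.5317,.3213,.05]))
y=((hsv[...,0]>24)&(hsv[...,0]<34)&(hsv[...,1]>170)&(hsv[...,2]>150)).astype(np.uint8)
ce,s,l=blob(c,y,(300,175,345,215));print("yellow band",ce,s, "model",proj(c,[.5317,.3213,.019]))
cv2.imwrite("pics/above.png",im[:,:,::-1])
E
```

```text
time_s: 1.25
tcp_pos: [0.5342, 0.3179, 0.1985]
ee_rot: [[0.133, -0.991, -0.002], [-0.991, -0.133, -0.002], [0.002, 0.002, -1.0]]
wrist_force: [0.1, 0.5, 0.4]
gripper_width: 1.001
gripper_force: 0.0
shift [ -3.6   1.5 103.5] turn [ 0.0025 -0.002  -0.0059]
expect [322.6612165  183.18656013]
yellow band [322.31451613 197.83064516] [315 193  17  11 124] model [322.46630338 193.34265596]
```

View pics/above.png

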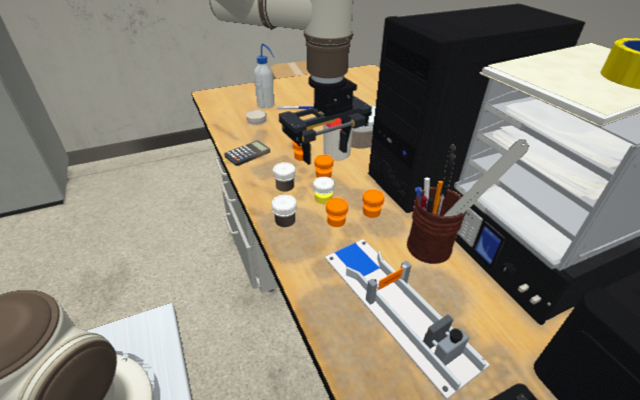

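The open gripper is above the pot, which is at (323,190), and the path down is clear. The position agrees across both views. Descend and grip.

```bash
python3 -m pendant '[[[-4,1.5,25],[0,0,0]],[[-4,1.5,50],[0,0,0]],[[-4,1.5,70],[0,0,0]],[[-4,1.5,85],[0,0,0]],[[-4,1.5,95],[0,0,0]],[[-4,1.5,103],[0,0,0]],[[-4,1.5,103],[0,0,0]],[[-4,1.5,103],[0,0,0]]]'; python3 -m pendant '[[[0,0,0],[0,0,0]],[[0,0,0],[0,0,0]],[[0,0,0],[0,0,0]],[[0,0,0],[0,0,0]],[[0,0,0],[0,0,0]],[[0,0,0],[0,0,0]],[[0,0,0],[0,0,0]],[[0,0,0],[0,0,0]]]' 0.45
```

```text
time_s: 2.1
tcp_pos: [0.5306, 0.3253, 0.0979]
ee_rot: [[0.139, -0.99, 0.001], [-0.99, -0.139, 0.001], [-0.001, -0.001, -1.0]]
wrist_force: [0.6, -0.1, 0.9]
gripper_width: 1.002
gripper_force: 0.0
time_s: 2.9
tcp_pos: [0.5305, 0.3248, 0.0974]
ee_rot: [[0.139, -0.99, 0.0], [-0.99, -0.139, 0.0], [-0.0, -0.0, -1.0]]
wrist_force: [0.6, -1.1, 0.4]
gripper_width: 0.572
gripper_force: 30.0
```

```bash
python3 -m pendant '[[[0,0,-15],[0,0,0]],[[0,0,-40],[0,0,0]],[[0,0,-70],[0,0,0]],[[0,0,-95],[0,0,0]],[[0,0,-100],[0,0,0]],[[0,0,-100],[0,0,0]]]'; python3 - <<'E'
from h import *
go([.5055,.109,.198],187.97)
E
```

```text
time_s: 3.5
tcp_pos: [0.5303, 0.3249, 0.1977]
ee_rot: [[0.138, -0.99, 0.001], [-0.99, -0.138, 0.001], [-0.001, -0.001, -1.0]]
wrist_force: [0.3, -0.2, -0.7]
gripper_width: 0.573
gripper_force: 30.0
shift [210.4  54.5  -0.6] turn [-0.0008  0.0012 -0.0004]
```

```bash
python3 -m pendant '[[[20,5,0],[0,0,0]],[[50,13,0],[0,0,0]],[[85,22,0],[0,0,0]],[[120,31,0],[0,0,0]],[[155,40,0],[0,0,0]],[[185,48,0],[0,0,0]],[[203,53,0],[0,0,0]],[[210,54.5,0],[0,0,0]],[[210,54.5,0],[0,0,0]],[[210,54.5,0],[0,0,0]]]'; python3 - <<'E'
from h import *
go([.5055,.109,.107],187.97)
c=cam("scene");cv2.imwrite("pics/carry.png",cv2.resize(c["frame"][130:390,260:520],None,fx=2.2,fy=2.2)[:,:,::-1])
E
```

```text
time_s: 4.5
tcp_pos: [0.506, 0.1101, 0.197]
ee_rot: [[0.139, -0.99, 0.0], [-0.99, -0.139, 0.0], [-0.0, -0.0, -1.0]]
wrist_force: [0.4, 0.7, -0.9]
gripper_width: 0.569
gripper_force: 30.0
shift [ 1.   0.6 90. ] turn [-0.0002  0.0001  0.0005]
```

View pics/carry.png

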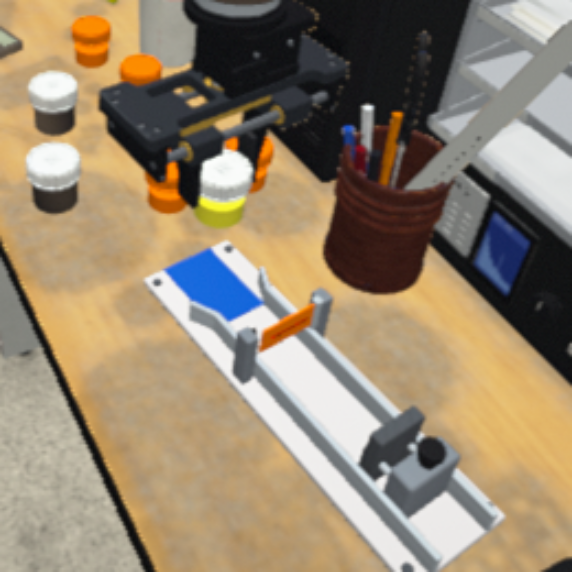

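The pot hangs upright in the grip, at about (225,190) in the crop, above the apron, with the pen cup clear of the hand. Now I lower it about 91 mm, slowly at the end.

```bash
python3 -m pendant '[[[0.5,0,20],[0,0,0]],[[0.5,0,45],[0,0,0]],[[0.5,0,65],[0,0,0]],[[0.5,0,78],[0,0,0]],[[0.5,0,85],[0,0,0]],[[0.5,0,89],[0,0,0]],[[0.5,0,91],[0,0,0]],[[0.5,0,91.5],[0,0,0]],[[0.5,0,91.5],[0,0,0]],[[0.5,0,91.5],[0,0,0]]]'
```

```text
time_s: 5.55
tcp_pos: [0.5059, 0.1089, 0.1063]
ee_rot: [[0.139, -0.99, 0.001], [-0.99, -0.139, 0.001], [-0.0, -0.001, -1.0]]
wrist_force: [-0.1, -0.1, 0.5]
gripper_width: 0.569
gripper_force: 30.0
```

```bash
python3 -m pendant '[[[0,0,0.7],[0,0,0]],[[0,0,0.7],[0,0,0]],[[0,0,0.7],[0,0,0]]]'; python3 -m pendant '[[[0,0,0],[0,0,0]],[[0,0,0],[0,0,0]],[[0,0,0],[0,0,0]],[[0,0,0],[0,0,0]]]' 0.75;python3 -m pendant '[[[0,0,-20],[0,0,0]],[[0,0,-50],[0,0,0]],[[0,0,-75],[0,0,0]],[[-30,0,-75],[0,0,0]],[[-60,0,-75],[0,0,0]],[[-60,0,-75],[0,0,0]],[[-60,0,-75],[0,0,0]]]' 0.75; python3 - <<'E'
from h import *
c=cam("scene");cv2.imwrite("pics/set.png",cv2.resize(c["frame"][130:390,260:520],None,fx=2.2,fy=2.2)[:,:,::-1])
c=cam("top");hsv=cv2.cvtColor(c["frame"],cv2.COLOR_RGB2HSV)
cv2.imwrite("pics/settop.png",cv2.resize(c["frame"][140:260,250:510],None,fx=3,fy=3)[:,:,::-1])
E
```

```text
time_s: 5.85
tcp_pos: [0.5058, 0.1088, 0.1053]
ee_rot: [[0.139, -0.99, 0.001], [-0.99, -0.139, 0.0], [-0.0, -0.001, -1.0]]
wrist_force: [-0.4, -0.0, 0.5]
gripper_width: 0.568
gripper_force: 30.0
time_s: 6.25
tcp_pos: [0.5056, 0.1087, 0.105]
ee_rot: [[0.139, -0.99, -0.0], [-0.99, -0.139, -0.0], [0.0, 0.0, -1.0]]
wrist_force: [0.1, -0.1, 0.0]
gripper_width: 0.735
gripper_force: 0.0
time_s: 6.95
tcp_pos: [0.497, 0.1685, 0.1799]
ee_rot: [[0.14, -0.99, -0.001], [-0.99, -0.14, -0.0], [0.0, 0.001, -1.0]]
wrist_force: [-0.9, -1.0, 0.1]
gripper_width: 0.746
gripper_force: 0.0
```

View pics/set.png

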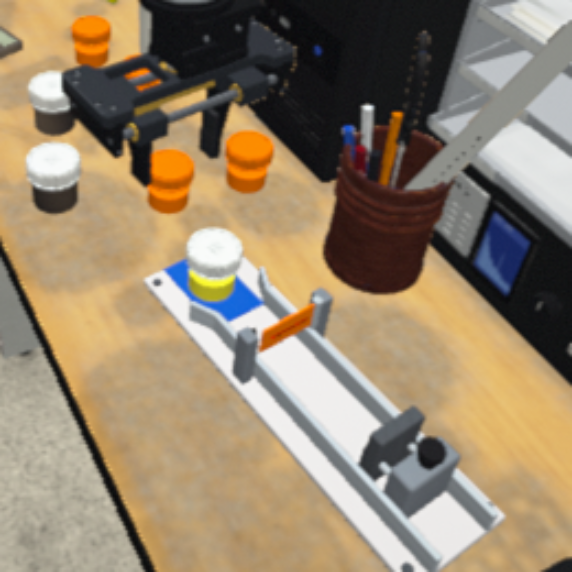

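The pot stands upright on the apron at about (213,265) in the crop, and the gate is shut. I measure it once, then set up the push with the fingers nearly shut as a two-point cradle.

```bash
cat >> h.py <<'E'
O=np.array([.5202,.0078,.008]);EX=np.array([.1386,-.99035,0]);EY=np.array([.99035,.1386,0])
def lane(p):
    d=np.asarray(p)-O;return (np.array([d@EX,d@EY,d[2]+.008])*1000).round(1)
def potlane(c,box):
    hsv=cv2.cvtColor(c["frame"],cv2.COLOR_RGB2HSV);w=((hsv[...,1]<60)&(hsv[...,2]>150)).astype(np.uint8)
    ce,s,l=blob(c,w,box);return ce,s,lane(ray(c,*ce,.060))
E
python3 - <<'E'
from h import *
c=cam("top");hsv=cv2.cvtColor(c["frame"],cv2.COLOR_RGB2HSV)
w=((hsv[...,1]<60)&(hsv[...,2]>205)).astype(np.uint8);print(potlane(c,(344,204,378,232)))
k=np.zeros_like(w);k[195:240,338:385]=w[195:240,338:385]
p=[lane(r.sense()["tcp_pos"])];print("tool",p)
cc=cam("scene");y=cv2.cvtColor(cc["frame"],cv2.COLOR_RGB2HSV)
m=((y[...,0]>24)&(y[...,0]<34)&(y[...,1]>170)&(y[...,2]>150)).astype(np.uint8);ce,s,l=blob(cc,m,(330,230,380,280));print("band",ce,s)
for ly in(-10,-5,0,5):
  q=O+EX*-.1+EY*ly/1000;q=q+[0,0,.019];print(ly,proj(cc,q))
E
```

```text
(array([365.88925081, 212.91530945]), array([357, 204,  19,  21, 307], dtype=int32), array([-94.5,  -2.1,  60. ]))
tool [array([-161.3,   -0.7,  179.8])]
band [355.44055944 260.5034965 ] [347 254  19  12 143]
-10 [351.25608085 254.77439451]
-5 [353.25231152 253.80907978]
0 [355.23741629 252.84914518]
5 [357.21148791 251.89454587]
```

```bash
python3 -m pendant '[[[12,0,10],[0,0,0]],[[12,0,30],[0,0,0]],[[12,0,50],[0,0,0]],[[12,0,65],[0,0,0]],[[12,0,73],[0,0,0]],[[12,0,73],[0,0,0]],[[12,0,73],[0,0,0]]]' 0.2; python3 -c "
from h import *
s=r.sense();print(lane(s['tcp_pos']));go(O-EX*.133+[0,0,.0985],187.97)"
```

```text
time_s: 7.85
tcp_pos: [0.4993, 0.156, 0.1072]
ee_rot: [[0.138, -0.99, 0.0], [-0.99, -0.138, -0.0], [0.0, -0.0, -1.0]]
wrist_force: [-0.4, 0.5, 0.5]
gripper_width: 0.235
gripper_force: 0.0
[-149.6   -0.2  107.2]
shift [16.6 -0.2  0.7] turn [-0.0003 -0.0001 -0.0004]
```

```bash
python3 -m pendant '[[[5,0,0],[0,0,0]],[[10,0,0],[0,0,0]],[[14,0,0],[0,0,0]],[[18,0,0],[0,0,0]],[[22,0,0],[0,0,0]],[[26,0,0],[0,0,0]],[[30,0,0],[0,0,0]],[[34,0,0],[0,0,0]],[[38,0,0],[0,0,0]],[[42,0,0],[0,0,0]]]' 0.2; python3 -m pendant '[[[4,0,0],[0,0,0]],[[8,0,0],[0,0,0]],[[12,0,0],[0,0,0]],[[16,0,0],[0,0,0]],[[20,0,0],[0,0,0]],[[24,0,0],[0,0,0]],[[28,0,0],[0,0,0]],[[31,0,0],[0,0,0]],[[34,0,0],[0,0,0]],[[36,0,0],[0,0,0]]]'; python3 - <<'E'
from h import *
s=r.sense();print(lane(s['tcp_pos']))
c=cam("scene");cv2.imwrite("pics/push1.png",cv2.resize(c["frame"][130:390,260:520],None,fx=2.2,fy=2.2)[:,:,::-1])
E
```

```text
time_s: 8.85
tcp_pos: [0.5049, 0.1144, 0.107]
ee_rot: [[0.139, -0.99, 0.0], [-0.99, -0.139, 0.0], [-0.0, -0.0, -1.0]]
wrist_force: [-0.6, 0.3, -0.6]
gripper_width: 0.196
gripper_force: 0.2
time_s: 9.85
tcp_pos: [0.5098, 0.0788, 0.107]
ee_rot: [[0.138, -0.99, -0.0], [-0.99, -0.138, -0.0], [0.0, 0.0, -1.0]]
wrist_force: [-0.4, 0.2, 0.4]
gripper_width: 0.199
gripper_force: 0.1
[-71.7  -0.5 107. ]
```

View pics/push1.png

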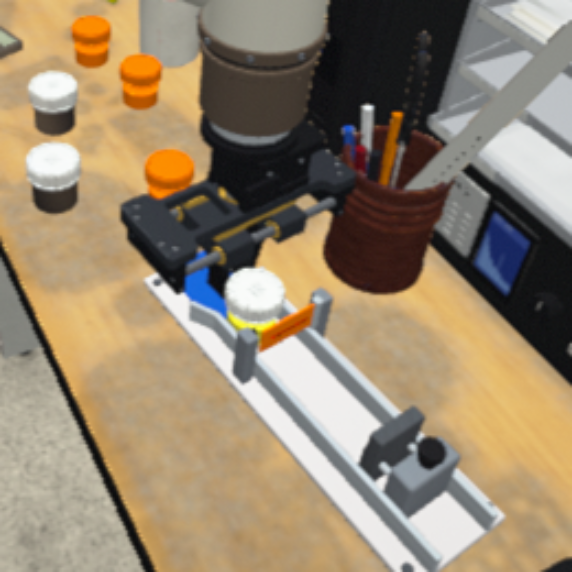

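The pot is upright in the lane mouth with its lid at about (253,297), and it has just reached the shut gate. I keep pushing.

```bash
python3 -m pendant '[[[3,0,0],[0,0,0]],[[6,0,0],[0,0,0]],[[9,0,0],[0,0,0]],[[12,0,0],[0,0,0]],[[15,0,0],[0,0,0]],[[18,0,0],[0,0,0]],[[21,0,0],[0,0,0]],[[24,0,0],[0,0,0]],[[27,0,0],[0,0,0]],[[30,0,0],[0,0,0]]]'; python3 -m pendant '[[[3,0,0],[0,0,0]],[[6,0,0],[0,0,0]],[[9,0,0],[0,0,0]],[[12,0,0],[0,0,0]],[[15,0,0],[0,0,0]],[[18,0,0],[0,0,0]],[[21,0,0],[0,0,0]],[[24,0,0],[0,0,0]],[[27,0,0],[0,0,0]],[[30,0,0],[0,0,0]]]'; python3 - <<'E'
from h import *
s=r.sense();print(lane(s['tcp_pos']))
c=cam("scene");cv2.imwrite("pics/push2.png",cv2.resize(c["frame"][130:390,260:520],None,fx=2.2,fy=2.2)[:,:,::-1])
E
```

```text
time_s: 10.9
tcp_pos: [0.5139, 0.0492, 0.107]
ee_rot: [[0.138, -0.99, -0.0], [-0.99, -0.138, 0.0], [-0.0, 0.0, -1.0]]
wrist_force: [-0.9, 1.9, 0.3]
gripper_width: 0.198
gripper_force: 1.0
time_s: 11.9
tcp_pos: [0.5182, 0.0194, 0.1071]
ee_rot: [[0.139, -0.99, 0.0], [-0.99, -0.139, -0.0], [0.0, -0.0, -1.0]]
wrist_force: [-1.4, 1.8, 0.3]
gripper_width: 0.196
gripper_force: 1.1
[-11.7  -0.4 107.1]
```

View pics/push2.png

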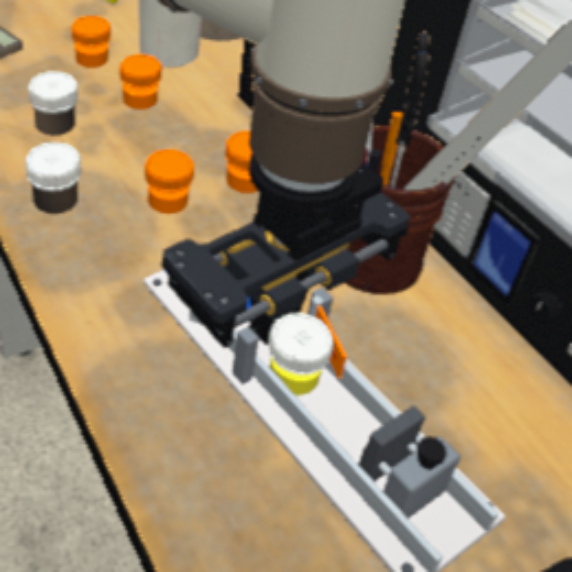

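The pot is upright past the gateway at about (300,350), and the gate is swung open beside it at (330,340). I continue, slowing down as it nears the head.

```bash
python3 -m pendant '[[[3,0,0],[0,0,0]],[[6,0,0],[0,0,0]],[[9,0,0],[0,0,0]],[[12,0,0],[0,0,0]],[[15,0,0],[0,0,0]],[[18,0,0],[0,0,0]],[[21,0,0],[0,0,0]],[[24,0,0],[0,0,0]],[[27,0,0],[0,0,0]],[[30,0,0],[0,0,0]]]'; python3 -m pendant '[[[3,0,0],[0,0,0]],[[6,0,0],[0,0,0]],[[9,0,0],[0,0,0]],[[12,0,0],[0,0,0]],[[14,0,0],[0,0,0]],[[16,0,0],[0,0,0]],[[18,0,0],[0,0,0]],[[20,0,0],[0,0,0]],[[21,0,0],[0,0,0]],[[22,0,0],[0,0,0]]]'; python3 - <<'E'
from h import *
s=r.sense();print(lane(s['tcp_pos']))
c=cam("top");cv2.imwrite("pics/near.png",cv2.resize(c["frame"][165:245,380:510],None,fx=6,fy=6,interpolation=cv2.INTER_CUBIC)[:,:,::-1])
E
```

```text
time_s: 12.95
tcp_pos: [0.5223, -0.0104, 0.1071]
ee_rot: [[0.139, -0.99, 0.0], [-0.99, -0.139, -0.0], [0.0, -0.0, -1.0]]
wrist_force: [-0.0, 1.5, 1.0]
gripper_width: 0.201
gripper_force: 0.7
time_s: 13.95
tcp_pos: [0.5248, -0.032, 0.1069]
ee_rot: [[0.138, -0.99, -0.001], [-0.99, -0.138, -0.0], [-0.0, 0.001, -1.0]]
wrist_force: [-1.4, 0.7, -0.4]
gripper_width: 0.2
gripper_force: 0.6
[ 40.   -0.9 106.9]
```

View pics/near.png

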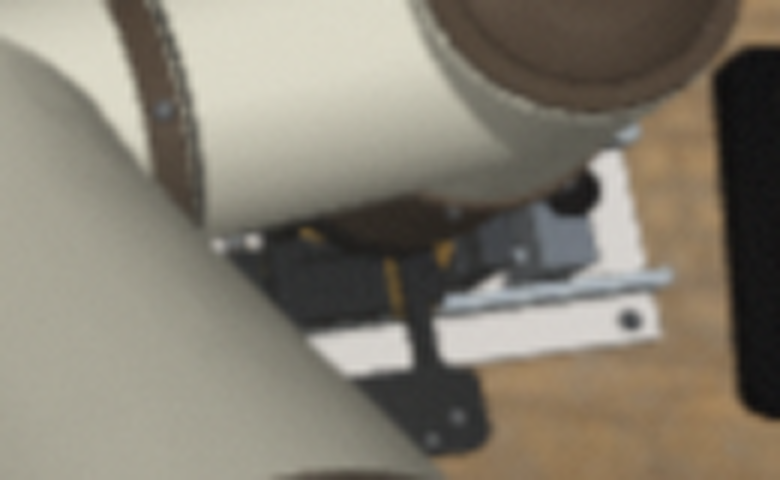

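The arm hides the pot and gate in this view; only the head block shows, at about (520,245). From here I go by force, in 1 mm steps.

```bash
python3 -m pendant '[[[1,0,0],[0,0,0]],[[2,0,0],[0,0,0]],[[3,0,0],[0,0,0]],[[4,0,0],[0,0,0]],[[5,0,0],[0,0,0]],[[6,0,0],[0,0,0]],[[7,0,0],[0,0,0]],[[8,0,0],[0,0,0]]]'; python3 -m pendant '[[[1,0,0],[0,0,0]],[[2,0,0],[0,0,0]],[[3,0,0],[0,0,0]],[[4,0,0],[0,0,0]],[[5,0,0],[0,0,0]],[[6,0,0],[0,0,0]]]'; python3 - <<'E'
from h import *
s=r.sense();print(lane(s['tcp_pos']))
c=cam("scene");np.save("hd0.npy",c["frame"]);im=c["frame"].astype(int)
# head/bracket knob: darkest blob
k=(im.max(2)<40).astype(np.uint8)
print(blob(c,k,(440,320,475,350))[:2])
E
```

```text
time_s: 14.8
tcp_pos: [0.5264, -0.0399, 0.107]
ee_rot: [[0.138, -0.99, -0.0], [-0.99, -0.138, -0.0], [0.0, 0.0, -1.0]]
wrist_force: [-2.4, 0.4, 0.0]
gripper_width: 0.195
gripper_force: 0.7
time_s: 15.4
tcp_pos: [0.5273, -0.0458, 0.1071]
ee_rot: [[0.139, -0.99, 0.0], [-0.99, -0.139, -0.0], [0.0, -0.0, -1.0]]
wrist_force: [-1.8, 1.5, 0.4]
gripper_width: 0.199
gripper_force: 0.7
[ 54.1  -0.4 107.1]
(array([455.40909091, 335.75454545]), array([451, 330,  11,  13, 110], dtype=int32))
```

```bash
python3 -m pendant '[[[1,0,0],[0,0,0]],[[2,0,0],[0,0,0]],[[3,0,0],[0,0,0]],[[4,0,0],[0,0,0]]]'; python3 -m pendant '[[[1,0,0],[0,0,0]],[[2,0,0],[0,0,0]],[[3,0,0],[0,0,0]],[[4,0,0],[0,0,0]]]';  python3 - <<'E'
from h import *
print(lane(r.sense()['tcp_pos']))
c=cam("scene");d=np.abs(c["frame"].astype(int)-np.load("hd0.npy")).max(2)
# plate column extent along a line on head top: dark-steel intensity profile along lane at z=.060
for n,f in(("before",np.load("hd0.npy")),("now",c["frame"])):
  print(n,[int(f[tuple(np.round(proj(c,O+EX*x/1000+[0,0,.056])).astype(int)[::-1])].mean()) for x in range(96,150,3)])
E
```

```text
time_s: 15.85
tcp_pos: [0.5278, -0.0496, 0.107]
ee_rot: [[0.138, -0.99, 0.0], [-0.99, -0.138, 0.0], [-0.0, -0.0, -1.0]]
wrist_force: [-2.3, 4.6, -0.3]
gripper_width: 0.201
gripper_force: 2.6
time_s: 16.25
tcp_pos: [0.5284, -0.0535, 0.107]
ee_rot: [[0.139, -0.99, 0.0], [-0.99, -0.139, 0.0], [-0.0, -0.0, -1.0]]
wrist_force: [-1.8, 4.7, 0.3]
gripper_width: 0.203
gripper_force: 2.5
[ 61.8  -0.4 107. ]
before [243, 245, 245, 244, 242, 225, 154, 106, 92, 92, 92, 58, 56, 51, 125, 187, 44, 22]
now [233, 228, 238, 245, 245, 245, 244, 246, 143, 92, 91, 93, 77, 57, 52, 139, 45, 22]
```

The head is sliding at about 4.7 N, having made contact at a tool position of about 56 mm. I now take smaller steps towards the stop.

```bash
python3 -m pendant '[[[0.7,0,0],[0,0,0]],[[1.4,0,0],[0,0,0]],[[2,0,0],[0,0,0]]]'|sed -n '2p;4p'; python3 -m pendant '[[[0.5,0,0],[0,0,0]],[[1,0,0],[0,0,0]]]'|sed -n '2p;4p'
```

```text
tcp_pos: [0.5287, -0.0557, 0.107]
wrist_force: [-2.3, 5.6, 0.7]
tcp_pos: [0.5288, -0.0567, 0.1071]
wrist_force: [-2.6, 4.3, -0.1]
```

```bash
python3 -m pendant '[[[0.5,0,0],[0,0,0]],[[0.5,0,0],[0,0,0]]]'|sed -n '2p;4p'; python3 -c "
from h import *
print(lane(r.sense()['tcp_pos']))"
```

```text
tcp_pos: [0.5288, -0.0572, 0.1071]
wrist_force: [-1.4, 4.8, 1.4]
[ 65.6  -0.5 107.1]
```

```bash
python3 -m pendant '[[[0.4,0,0],[0,0,0]],[[0.4,0,0],[0,0,0]]]'|sed -n '2p;4p'
```

```text
tcp_pos: [0.5289, -0.0576, 0.1071]
wrist_force: [-1.8, 4.7, 0.2]
```

```bash
python3 -m pendant '[[[0.4,0,0],[0,0,0]],[[0.4,0,0],[0,0,0]]]'|sed -n '2p;4p'
```

```text
tcp_pos: [0.5289, -0.058, 0.1071]
wrist_force: [-1.9, 4.4, 0.8]
```

```bash
python3 -m pendant '[[[0.4,0,0],[0,0,0]],[[0.4,0,0],[0,0,0]]]'|sed -n '2p;4p'
```

```text
tcp_pos: [0.5289, -0.0585, 0.107]
wrist_force: [-1.3, 3.8, -0.2]
```

```bash
python3 -m pendant '[[[0.4,0,0],[0,0,0]],[[0.4,0,0],[0,0,0]]]'|sed -n '2p;4p'
```

```text
tcp_pos: [0.5294, -0.0587, 0.1071]
wrist_force: [-0.5, 3.6, -0.9]
```

```bash
python3 -m pendant '[[[0.4,0,0],[0,0,0]],[[0.4,0,0],[0,0,0]]]'|sed -n '2p;4p'
```

```text
tcp_pos: [0.5293, -0.0591, 0.1071]
wrist_force: [-1.5, 3.9, -0.5]
```

```bash
python3 -m pendant '[[[0.4,0,0],[0,0,0]],[[0.4,0,0],[0,0,0]]]'|sed -n '2p;4p'
```

```text
tcp_pos: [0.5293, -0.0595, 0.1071]
wrist_force: [-0.6, 4.5, -0.5]
```

```bash
python3 -m pendant '[[[0.4,0,0],[0,0,0]],[[0.4,0,0],[0,0,0]]]'|sed -n '2p;4p'
```

```text
tcp_pos: [0.5293, -0.0596, 0.1071]
wrist_force: [-1.0, 6.3, 0.3]
```

```bash
python3 - <<'E'
from h import *
print(lane(r.sense()['tcp_pos']))
c=cam("scene")
for n,f in(("before",np.load("hd0.npy")),("now",c["frame"])):
  L=cv2.remap(f.mean(2).astype(np.float32),*[a.astype(np.float32)[None] for a in np.array([proj(c,O+EX*x/1000+[0,0,.056]) for x in range(96,150,2)]).T],cv2.INTER_LINEAR)[0]
  print(n,L.astype(int))
E
```

```text
[ 68.   -0.3 107.1]
before [240 245 245 245 244 244 243 241 209 163 120  95  91  92  92  89  71  57
  55  52  65 135 182 137  66  32  29]
now [241 230 230 234 226 227 232 243 245 245 245 244 244 241 231 158  95  92
  92  92  91  72  55  40  37  33  30]
```

```bash
python3 -m pendant '[[[0.4,0,0],[0,0,0]],[[0.4,0,0],[0,0,0]]]'|sed -n '2p;4p'
```

```text
tcp_pos: [0.5294, -0.0597, 0.1071]
wrist_force: [-1.2, 6.4, 0.2]
```

```bash
python3 -m pendant '[[[0.4,0,0],[0,0,0]],[[0.4,0,0],[0,0,0]]]'|sed -n '2p;4p'
```

```text
tcp_pos: [0.5294, -0.0598, 0.1071]
wrist_force: [-1.1, 8.3, 0.7]
```

The head is on its stop: the force has risen to 8 N with no further motion. I back off gently and lift out.

```bash
python3 -m pendant '[[[-0.6,0,0],[0,0,0]],[[-1.2,0,0],[0,0,0]],[[-2,0,0],[0,0,0]],[[-3,0,0],[0,0,0]],[[-4,0,0],[0,0,0]],[[-4,0,-5],[0,0,0]],[[-4,0,-20],[0,0,0]],[[-4,0,-50],[0,0,0]],[[-4,0,-90],[0,0,0]],[[-4,0,-130],[0,0,0]]]'; python3 -m pendant '[[[-30,0,-20],[0,0,0]],[[-70,0,-20],[0,0,0]],[[-120,0,-20],[0,0,0]],[[-170,0,-20],[0,0,0]],[[-210,0,-20],[0,0,0]],[[-240,0,-20],[0,0,0]],[[-240,0,-20],[0,0,0]],[[-240,0,-20],[0,0,0]],[[-240,0,-20],[0,0,0]],[[-240,0,-20],[0,0,0]]]'|head -3; python3 - <<'E'
from h import *
c=cam("scene");f=c["frame"]
xs=range(96,150,2);L=cv2.remap(f.mean(2).astype(np.float32),*[a.astype(np.float32)[None] for a in np.array([proj(c,O+EX*x/1000+[0,0,.056]) for x in xs]).T],cv2.INTER_LINEAR)[0];print(L.astype(int))
h=cv2.cvtColor(f,cv2.COLOR_RGB2HSV)
o=((h[...,0]>5)&(h[...,0]<18)&(h[...,1]>200)&(h[...,2]>150)).astype(np.uint8)
ce,s,l=blob(c,o,(370,255,420,300));print("gate",ce,s);o0=None
f0=cv2.cvtColor(cv2.imread("pics/scene0.png"),cv2.COLOR_BGR2HSV)
o0=((f0[...,0]>5)&(f0[...,0]<18)&(f0[...,1]>200)&(f0[...,2]>150)).astype(np.uint8);print("gate0",*blob(c,o0,(370,255,420,300))[:2])
y=((h[...,0]>24)&(h[...,0]<34)&(h[...,1]>170)&(h[...,2]>150)).astype(np.uint8);print("band",*blob(c,y,(400,290,470,360))[:2],"exp",proj(c,O+EX*.1+[0,0,.019]))
t=cam("top");print(potlane(t,(428,185,465,212)))
w=cv2.cvtColor(t["frame"],cv2.COLOR_RGB2HSV);w=((w[...,1]<60)&(w[...,2]>150)).astype(np.uint8)
for b in((210,212,248,250),(266,235,303,272)):print("dark",blob(t,w,b)[0])
E
```

```text
time_s: 19.85
tcp_pos: [0.5284, -0.057, 0.2386]
ee_rot: [[0.139, -0.99, -0.001], [-0.99, -0.139, -0.0], [0.0, 0.001, -1.0]]
wrist_force: [1.4, -0.3, 0.3]
gripper_width: 0.199
gripper_force: 0.0
time_s: 20.85
tcp_pos: [0.4956, 0.1798, 0.2572]
ee_rot: [[0.137, -0.991, -0.0], [-0.991, -0.137, -0.0], [0.0, 0.0, -1.0]]
[246 236 236 239 232 234 238 247 249 249 248 248 248 248 242 170  99  96
  96  96  95  76  59  43  39  34  30]
gate [390.36464088 278.14364641] [379 268  23  21 181]
gate0 [390.36464088 278.14364641] [379 268  23  21 181]
band [422.19565217 334.98913043] [413 326  19  17  92] exp [425.26054104 326.43741766]
(array([445.10253165, 197.75063291]), array([428, 185,  37,  27, 790], dtype=int32), array([88.1,  9.1, 60. ]))
dark [228.5 230.5]
dark [274.56262425 259.14314115]
```

```bash
python3 - <<'E'
from h import *
f=cam("scene")["frame"].astype(int);f0=cv2.imread("pics/scene0.png")[:,:,::-1].astype(int)
for b in((268,160,300,195),(268,192,300,230)):
  x0,y0,x1,y1=b;print(np.abs(f-f0)[y0:y1,x0:x1].max(2).mean())
print(r.sense()["time_s"])
print(r.finish_job())
E
```

```text
1.3196428571428571
0.990953947368421
21.0
the job is handed in; nothing more can be done
None
```

I handed the job in at 21 s with every step done: the yellow pot slid through the gate and pressed the head back to its stop, with wrist force peaking at about 8 N. At the last images the pot was still against the head, the gate shut and the dark pots unmoved; the final verdict was not reported.

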